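Crank the serving board forward

ROBOT

A 7-joint arm with a two-finger parallel gripper is mounted at the origin on the work surface. World frame = base frame: x ahead of the robot, y to its left, z up, the work surface at z = 0. Lengths are in mm, angles in rad, forces in N, time in s.
With the tool pointing down it reaches from about 400 to 875 mm from the base axis. Payload 4.4 kg.
Tool frame: the origin (TCP) lies midway between the tips of the shut fingers; the grasp point (between the pads) lies 19 mm behind it; x points along the fingers, y is the direction in which the jaws open and shut, and the axes are right-handed (so a half turn about x gives the same grasp; the last joint's range is limited). The gripper opens to 85 mm and grips with 20 to 120 N. Pads are 22 mm wide; open, the fingers measure 114 mm over their backs; the gripper's body (76 mm by 85 mm) begins 54 mm behind the grasp point. The pads swing forward as they close: fully open they stand 13 mm farther back than shut.
Start: joints at [1.123, 0.628, 0.038, 1.517, -0.027, 0.996, -0.02], TCP at [242.213, -603.201, 231.313] pointing down, gripper open.
Joint ranges: [-3.06, 3.06], [-0.37, 2.12], [-1.25, 1.32], [0.18, 2.47], [-1.1, 4.24], [0.23, 1.98], [-2.94, 2.94]. Speed limits (rad/s): [2.57, 2.57, 3.14, 3.14, 3.14, 3.14, 3.14].

INTERFACE

Orientations are given as [roll, pitch, yaw] about the fixed x, y, z axes, in that order (R = Rz(yaw) Ry(pitch) Rx(roll)).
In Python, from cell import ctrl gives the robot as it stands.
- The arm moves only by the tool arm_command, never from a script. Its argument "series" is a list of rows, each a list of 7 numbers: the opening, from 0 (shut) to 1 (fully open), then the shift along the world's x, y, z in cm, then the turn, a rotation vector about the world's x, y, z in degrees. In form: [[claw, x, y, z, rx, ry, rz], ...]. A call has 1 to 20 rows; each row shifts and turns the commanded pose from where the row before left it; what a row does not reach is not made up. A row lasts 1/12 s, in which the tool goes at most 41.7 mm and 7.16 degrees, less where a joint would pass 70% of its speed; a pose out of reach is approached as far as the arm can. A call with a gripper value outside its range is refused whole. The fingers move at their own pace and stop on an object; the grip force is fixed at half the most. Time passes only in rows, so rows that do not move let the fingers close. It gives the time, the measured TCP pose, the force and the opening at its end, in the units of the state.
- ctrl.read_state(): the state, without advancing time (a new reading comes with each control period).
- ctrl.get_image(name): name is "side" or "top" or "wrist"; returns the picture (480x640x3 uint8, blue, green, red); there is no depth.
- ctrl.calibration(name): a dict with "fovy" (degrees; the focal length in pixels is half the picture's height over the tangent of half this angle, whatever the lens; pixels are square), "cx", "cy" (the principal point, pixels), "cam_to_world" (4x4, takes a point from camera to world coordinates); the wrist camera has in their place "T_tool_cam" (4x4, takes a point from camera to tool coordinates, whose origin is the TCP and whose axes are the tool frame's). Camera axes: x right, y up, looking along -z (the intrinsics and any distortion apply to the point x, -y, -z); pixel columns grow to the right and rows downward; lengths in mm; the calibration is good to about 2 mm. The wrist camera is an equidistant fisheye: a pixel r from the principal point sees the ray r / f radians off the axis. A picture is of the moment at which its call begins: read the wrist's pose just before it. calibration takes no time and is no camera call.
- ctrl.finish_job(): hands the job in, once; it reports no verdict.
Trained networks look in the newest picture that a camera, given by its name, has taken for a name from the list of things; names that differ only in an ending like _2 or _b are one class to them, and where a whole thing is asked for, a point or a joint stands for the part that bears it (a point fixed in the world has none). Each returns a list of dicts, best first, with "conf" (0 to 1); they miss things now and then, are a little off and sometimes report something else, mostly with a low value. They report only what shows in the picture. A call takes as long as a camera call.
- ctrl.spot_in(label, camera): "centre" ([x, y, z] in mm, in world coordinates, good to about 4 mm: the middle of the surface that is visible of it).
The state is a dict: "clock": time; "qpos": joint angles; "qd": joint speeds; "tau": joint torques, N m; "eef_pos": TCP position; "tool_rot": TCP orientation; "force": force on the tool from outside, world axes, zero at the start; "torque": the same for the moment, N m; "width": finger opening in mm.
Only numpy, scipy, OpenCV 4.12 (cv2) and the standard library are available. Lean on these libraries where they do the work, as an engineer would, in place of code of your own. Each camera call takes 0.05 s, during which the arm holds its last target.

TASK

Bring the wooden serving board to the serving end of its slide: first unfold the folded handle on that slide's hand crank until it stands upright, then use it to turn the crank clockwise (seen from above) until the board's carriage rests against the end stop. Leave the handle standing up, and leave the other slide's crank alone.

Things in the scene. Friction and masses are not known exactly. Their poses are not given: they have to be found in the camera images.
- board_load (a point): Top centre of the pale wooden serving board (110 x 150 x 22 mm, top 70 mm above the table, two display pieces on it), on the carriage of a geared slide: its aluminium rail runs from a gearbox (90 mm square, 42 mm high, crank on top) to a dark cross-bar 44 mm high, the end stop, 288 mm from the crank's axle. A second such slide bears two white pots; either may be on the left.
- board_knob (a point): Centre of the black ball knob (28 mm) on the folding handle of the board's crank. Folded, it hangs over the crank's axle, 91 mm above the table, some 35 mm clear of the gearbox; fingers fit down both sides of it and of the crank's bar (18 mm wide, top at 74 mm). Upright it is 151 mm above the table. The ball spins on its stem: a hand holding it need not turn with the crank.
- board_pin (a point): Level hinge pin of that handle, at the outer end of the crank's bar, 91 mm above the table, 60 mm from the crank's vertical axle and 60 mm from the knob. From the pin, the axle lies level towards the folded knob. The knob swings up in the upright plane through axle and pin, from over the axle to straight above the pin. Cheeks beside the pin: 22 mm over all, top at 99 mm.
- board_fold (a joint): Angle of the folding handle, rad: 0 folded flat along the crank's bar, 1.571 upright (its stop). It starts between 0 and 0.2. Friction holds it where it is left; about 2 N at the knob moves it.
- board_slide (a joint): Travel of the board's carriage away from the gearbox, m: 0.060 is home against the end stop. Geared to the crank: 20 mm per radian turned clockwise seen from above, so about 2 to 3 rad are needed. About 2 N at the upright knob drives it; it stays where it is left.
- pots_knob (a point): Centre of the like ball knob on the crank of the other slide, whose carriage bears two white pots (44 mm wide) on a white plate. To be left alone.

How it is judged:
By the outcome, as a careful person would: the job done as asked, in the order asked, and still so for the second after the job is handed in, with the robot touching nothing.
It also fails if it takes over 38 s, if anything falls off the work surface, if the arm or the gripper's body presses on something with over 40 N, if the wrist force passes 120 N, or if a joint passes its speed limit or range.

## Working session

There is one attempt and no reset: what is moved stays moved. The work goes in short steps, Python scripts to look and compute and a tool call to move; the robot and the scene stay as the last step left them, time stands still between calls to the robot, and variables do not carry over. Pictures are saved under pics/ and viewed, and the job is handed in when it is done.

Besides the shell and the picture viewer there is one more tool, called in YAML: its name, and indented under it one key for each argument. arm_command: Moves the arm, as the interface text tells. Its arguments: {"type":"object","properties":{"series":{"type":"array"}},"required":["series"]}

```bash
mkdir -p pics; ls; python3 - <<'E'
from cell import ctrl
import cv2,numpy as np
s=ctrl.read_state();print(s)
for n in("side","top"):
    im=ctrl.get_image(n);cv2.imwrite(f"pics/{n}0.png",im)
    for l in("board_load","board_knob","board_pin","pots_knob"):
        print(n,l,[(np.round(d["centre"]),round(d["conf"],2)) for d in ctrl.spot_in(l,n)][:3])
    print(ctrl.calibration(n))
print(ctrl.read_state()["clock"])
E
```

```text
pics
{'clock': 0.0, 'qpos': array([ 1.12317776,  0.6293248 ,  0.03844528,  1.51836288, -0.02700697,
        0.99630625, -0.0199896 ]), 'qd': array([-0.00175467, -0.00085711,  0.0002347 ,  0.00014957,  0.00174011,
       -0.00173294,  0.00132098]), 'tau': array([-3.92328354e-05, -5.63405156e+01,  1.22631211e+00, -1.93449068e+01,
        1.09521937e-02,  1.06411308e-02, -1.15941015e-05]), 'eef_pos': array([ 241.99063429, -602.60349593,  230.40461509]), 'tool_rot': array([-1.56026929,  1.56891308,  1.96314596]), 'force': array([ 0.76059662, -0.34692912,  0.17455572]), 'torque': array([-0.00955969, -0.0388298 ,  0.00245989]), 'width': 85.14907245170498}
side board_load [(array([651., 226.,  73.]), 0.61)]
side board_knob [(array([508., 232., 100.]), 0.74)]
side board_pin [(array([501., 266.,  94.]), 0.75)]
side pots_knob [(array([ 512., -198.,  105.]), 0.68)]
{'fovy': 43.808755908044915, 'cx': 317.62869118753224, 'cy': 238.83124451257572, 'cam_to_world': array([[-9.95343951e-01,  6.58370409e-02, -7.03981733e-02,
         4.82243578e+02],
       [-9.63389488e-02, -6.56516503e-01,  7.48134272e-01,
         7.81376151e+02],
       [ 3.03738419e-03,  7.51433008e-01,  6.59802401e-01,
         7.81893360e+02],
       [ 0.00000000e+00,  0.00000000e+00,  0.00000000e+00,
         1.00000000e+00]])}
top board_load [(array([650., 206.,  69.]), 0.79)]
top board_knob [(array([508., 227., 100.]), 0.66)]
top board_pin [(array([503., 249.,  97.]), 0.86)]
top pots_knob [(array([ 511., -208.,  107.]), 0.71)]
{'fovy': 45.8025507199521, 'cx': 322.811840157447, 'cy': 238.59374901702193, 'cam_to_world': array([[-1.02246164e-02,  9.84047720e-01, -1.77610648e-01,
         3.77678884e+02],
       [-9.99941636e-01, -1.06819334e-02, -1.61877995e-03,
         1.62049056e+00],
       [-3.49018184e-03,  1.77583731e-01,  9.84099506e-01,
         1.08009117e+03],
       [ 0.00000000e+00,  0.00000000e+00,  0.00000000e+00,
         1.00000000e+00]])}
0.5
```

View pics/side0.png

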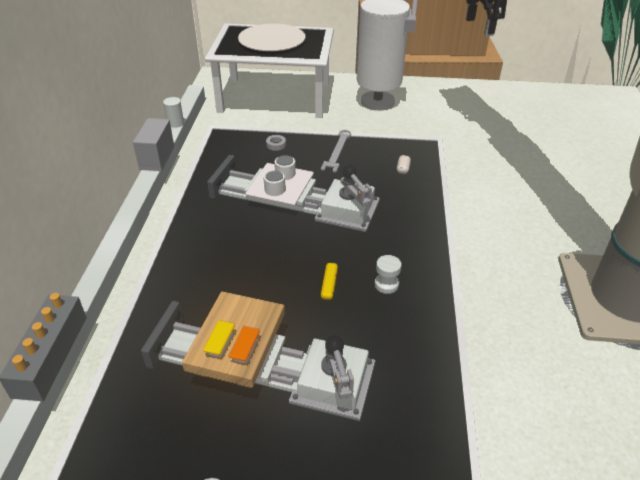

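View pics/top0.png

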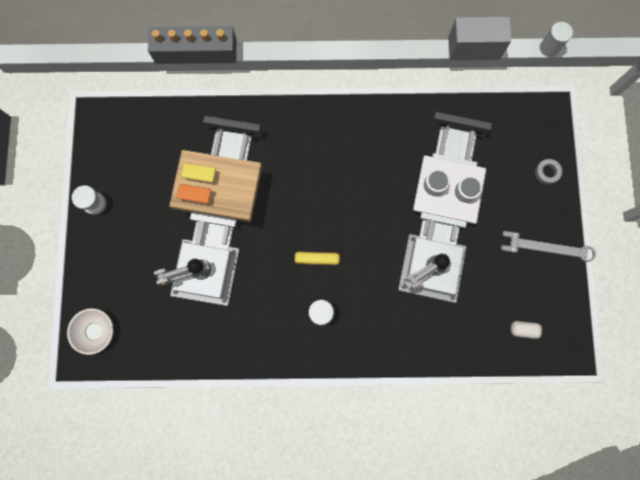

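Both views show the board's slide on the robot's left. In the top view its knob is near (195,266) and its pin near (163,277). The pots' crank is at the right. I'll zoom in to measure precisely.

```bash
cat > h.py <<'E'
import numpy as np,cv2
from cell import ctrl
def ray(cam,u,v):
    c=ctrl.calibration(cam);f=240/np.tan(np.radians(c["fovy"]/2));T=np.array(c["cam_to_world"])
    d=T[:3,:3]@np.array([(u-c["cx"])/f,-(v-c["cy"])/f,-1]);return T[:3,3],d
def atz(cam,u,v,z):
    o,d=ray(cam,u,v);return (o+d*(z-o[2])/d[2])[:2].round(1)
def tri(a,b):
    A=np.zeros((3,3));B=np.zeros(3);P=[]
    for o,d in(ray("top",*a),ray("side",*b)):
        d=d/np.linalg.norm(d);M=np.eye(3)-np.outer(d,d);A+=M;B+=M@o
    return np.linalg.solve(A,B).round(1)
def proj(cam,p):
    c=ctrl.calibration(cam);f=240/np.tan(np.radians(c["fovy"]/2));T=np.array(c["cam_to_world"])
    q=T[:3,:3].T@(np.array(p)-T[:3,3]);return (c["cx"]+f*q[0]/-q[2]),(c["cy"]-f*q[1]/-q[2])
E
python3 - <<'E'
import cv2
a=cv2.imread("pics/top0.png")[225:315,130:250];b=cv2.imread("pics/side0.png")[325:425,280:400]
cv2.imwrite("pics/zt.png",cv2.resize(a,None,fx=6,fy=6,interpolation=2));cv2.imwrite("pics/zs.png",cv2.resize(b,None,fx=6,fy=6,interpolation=2))
E
```

```text
(no output)
```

View pics/zt.png

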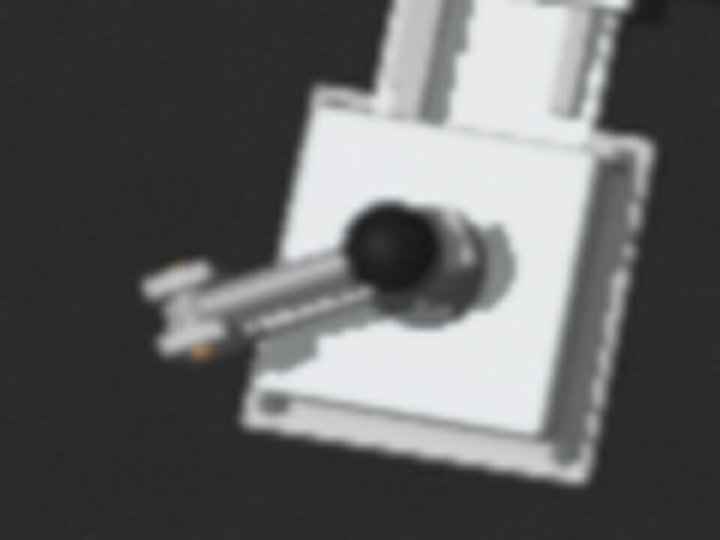

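View pics/zs.png

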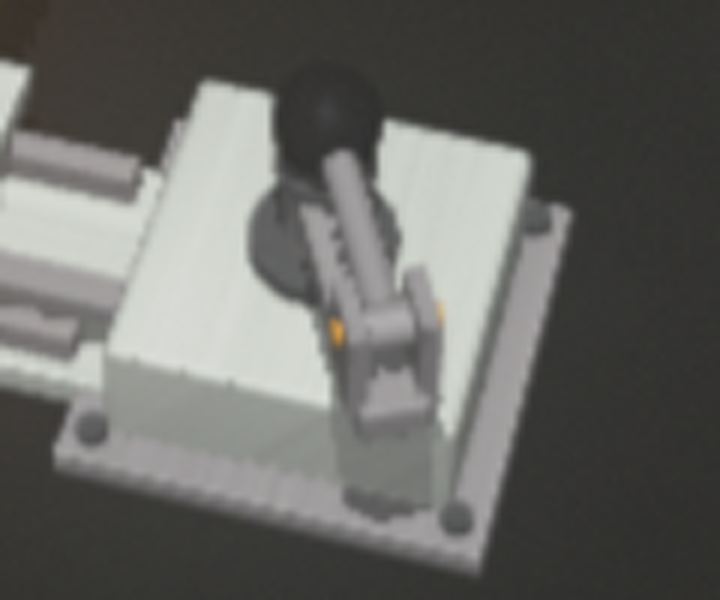

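```bash
python3 - <<'E'
from h import *
k=tri((195,266.2),(334.7,345));p=tri((161.3,276.3),(344.7,378.7))
print(k,p,k-p,np.linalg.norm(k-p),np.degrees(np.arctan2(k[2]-p[2],np.hypot(*(k-p)[:2]))))
for n,q in(("top",(161.3,276.3)),("side",(344.7,378.7))):print(n,atz(n,*q,91))
for n,q in(("top",(195,266.2)),("side",(334.7,345))):print(n,atz(n,*q,91),atz(n,*q,100))
# gearbox top centre z=42: corners in top zoom
for q in((318,105),(597,155),(545,437),(262,385)):print(atz("top",130+q[0]/6,225+q[1]/6,42))
print("stop",atz("top",232,124,44))
import itertools
s=ctrl.read_state()
print(ctrl.calibration("wrist"))
E
```

```text
[509.1 228.3  90. ] [491.3 286.5  91.3] [ 17.8 -58.2  -1.3] 60.875035934280966 -1.2236571983025317
top [492.2 286.5]
side [490.4 286.5]
top [509.4 228.1] [508.2 226. ]
side [508.6 229.2] [508.2 236.4]
[560.5 262.9]
[543.9 176.2]
[457.3 190.4]
[474.  277.1]
stop [790.6 175.8]
{'fovy': 65.70646984690485, 'cx': 314.62559223100516, 'cy': 237.90616465257744, 'T_tool_cam': array([[ 1.71409492e-04,  2.86598946e-01, -9.58050633e-01,
        -1.41765680e+02],
       [ 9.99999528e-01, -9.65389865e-04, -1.09879690e-04,
        -2.86782095e-01],
       [-9.56383775e-04, -9.58050162e-01, -2.86598976e-01,
        -7.25730070e+01],
       [ 0.00000000e+00,  0.00000000e+00,  0.00000000e+00,
         1.00000000e+00]])}
```

```bash
python3 - <<'E'
from h import *
from scipy.spatial.transform import Rotation as Ro
s=ctrl.read_state();R=Ro.from_euler("xyz",s["tool_rot"]).as_matrix();print(R.round(3),s["eef_pos"],s["clock"])
y=R[:,1];print("jaw deg",np.degrees(np.arctan2(y[1],y[0])))
T=np.array([509,228,140]);print((T-s["eef_pos"])/10)
E
```

```text
[[ 0.     0.373 -0.928]
 [ 0.    -0.928 -0.373]
 [-1.    -0.    -0.   ]] [ 242.18349859 -603.20777055  231.28511326] 0.5
jaw deg -68.12735405246038
[26.68165014 83.12077706 -9.12851133]
```

arm_command:
  series:
    - [1,2,2.8,0,0,0,5]
    - [1,2,2.8,0,0,0,5]
    - [1,2,2.8,0,0,0,5]
    - [1,2,2.8,0,0,0,5]
    - [1,2,2.8,0,0,0,5]
    - [1,2,2.8,0,0,0,5]
    - [1,2,2.8,0,0,0,5]
    - [1,2,2.8,0,0,0,5]
    - [1,2,2.8,0,0,0,5]
    - [1,2,2.8,0,0,0,5]
    - [1,2,2.8,0,0,0,5]
    - [1,2,2.8,0,0,0,5]
    - [1,2,2.8,0,0,0,5]

```text
clock: 1.58
eef_pos: [503.0, -237.9, 231.6]
tool_rot: [0.932, 1.57, -0.69]
force: [0.2, -0.2, 0.0]
width: 85.2
```

arm_command:
  series:
    - [1,0,3.3,0,0,0,1.4]
    - [1,0,3.3,0,0,0,1.4]
    - [1,0,3.3,0,0,0,1.4]
    - [1,0,3.3,0,0,0,1.4]
    - [1,0,3.3,0,0,0,1.4]
    - [1,0,3.3,0,0,0,1.4]
    - [1,0,3.3,0,0,0,1.4]
    - [1,0,3.3,0,0,0,1.4]
    - [1,0,3.3,0,0,0,1.4]
    - [1,0,3.3,0,0,0,1.4]
    - [1,0,3.3,0,0,0,1.4]
    - [1,0,3.3,0,0,0,1.4]
    - [1,0,3.3,0,0,0,1.4]
    - [1,0,3.3,0,0,0,1.4]
    - [1,0,0,0,0,0,0]

```text
clock: 2.83
eef_pos: [501.1, 231.7, 232.1]
tool_rot: [2.663, 1.563, 1.39]
force: [0.2, 1.0, 1.2]
width: 85.2
```

```bash
cat >> h.py <<'E'
from scipy.spatial.transform import Rotation as Ro
def st():
    s=ctrl.read_state();R=Ro.from_euler("xyz",s["tool_rot"]).as_matrix();y=R[:,1]
    print(round(s["clock"],2),s["eef_pos"].round(1),"jaw",np.degrees(np.arctan2(y[1],y[0])).round(1),"x",R[:,0].round(3),"F",s["force"].round(1),"w",s["width"].round(1),"q",s["qpos"].round(2))
    return s,R
E
python3 - <<'E'
from h import *
s,R=st()
im=ctrl.get_image("wrist");cv2.imwrite("pics/w1.png",im)
print([(d["centre"],d["conf"]) for d in ctrl.spot_in("board_knob","wrist")])
print([(d["centre"],d["conf"]) for d in ctrl.spot_in("board_pin","wrist")])
E
```

```text
Traceback (most recent call last):
  File "h.py", line 19, in st
    print(round(s["clock"],2),s["eef_pos"].round(1),"jaw",np.degrees(np.arctan2(y[1],y[0])).round(1),"x",R[:,0].round(3),"F",s["force"].round(1),"w",s["width"].round(1),"q",s["qpos"].round(2))
                                                                                                                                                     ^^^^^^^^^^^^^^^^
AttributeError: 'float' object has no attribute 'round'
```

```bash
sed -i 's/s\["width"\].round(1)/round(s["width"],1)/' h.py
python3 - <<'E'
from h import *
s,R=st()
im=ctrl.get_image("wrist");cv2.imwrite("pics/w1.png",im)
print([(d["centre"],d["conf"]) for d in ctrl.spot_in("board_knob","wrist")])
print([(d["centre"],d["conf"]) for d in ctrl.spot_in("board_pin","wrist")])
E
```

```text
2.83 [501.1 231.7 232.1] jaw 17.1 x [ 0.001  0.007 -1.   ] F [0.2 1.  1.2] w 85.2 q [-0.2   0.51 -0.42  1.79  0.26  0.89 -0.44]
[([510.0, 227.7, 99.8], 0.96)]
[([500.5, 256.9, 92.5], 0.78)]
```

View pics/w1.png

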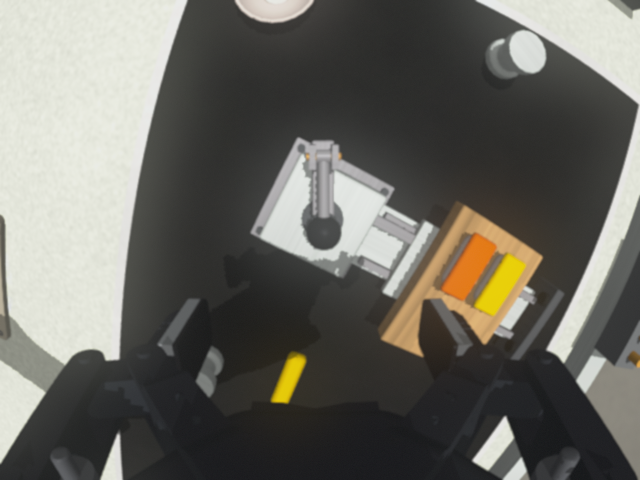

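The wrist view shows the knob at (323,232), with the bar pointing straight up the picture, so the jaw is aligned. I'll descend partway and let the arm settle.

arm_command:
  series:
    - [1,0,0,0,0,0,0]
    - [1,0.2,0,-3,0,0,0]
    - [1,0.2,0,-3,0,0,0]
    - [1,0,0,0,0,0,0]
    - [1,0,0,0,0,0,0]

```text
clock: 3.4
eef_pos: [505.6, 220.8, 170.5]
tool_rot: [-1.251, 1.567, -2.537]
force: [0.5, 1.1, -0.5]
width: 85.6
```

```bash
python3 - <<'E'
from h import *
s,R=st()
im=ctrl.get_image("wrist");cv2.imwrite("pics/w2.png",im)
print([(d["centre"],d["conf"]) for d in ctrl.spot_in("board_knob","wrist")])
# project knob into wrist for check
c=ctrl.calibration("wrist");T=np.array(c["T_tool_cam"]);f=240/np.tan(np.radians(c["fovy"]/2))
W=np.eye(4);W[:3,:3]=R;W[:3,3]=s["eef_pos"];C=W@T
def pr(p):
    q=C[:3,:3].T@(np.array(p)-C[:3,3]);th=np.arctan2(np.hypot(q[0],q[1]),-q[2]);n=np.hypot(q[0],q[1])
    return c["cx"]+f*th*q[0]/n,c["cy"]-f*th*q[1]/n
print(pr([509.2,228,91]),pr([491.3,286.5,91]))
E
```

```text
3.4 [505.6 220.8 170.5] jaw 16.3 x [-0.003 -0.002 -1.   ] F [ 0.5  1.1 -0.5] w 85.6 q [-0.21  0.59 -0.38  1.85  0.31  0.77 -0.47]
[([510.5, 230.3, 100.4], 0.64)]
(np.float64(324.42623380211126), np.float64(239.531983446654)) (np.float64(323.8794697794695), np.float64(140.09877265090898))
```

View pics/w2.png

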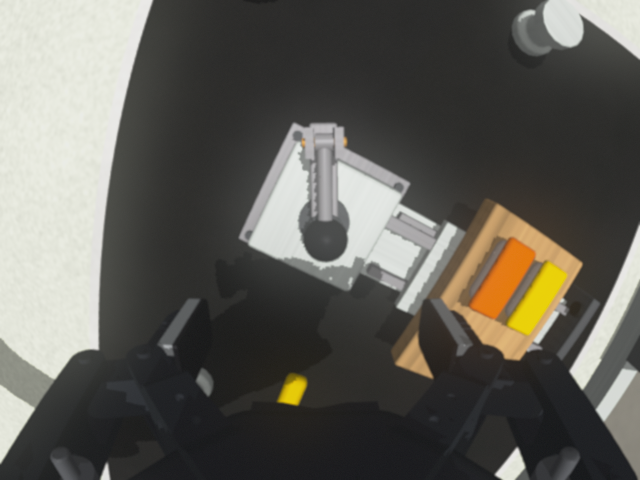

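arm_command:
  series:
    - [1,0.1,0.2,-2.5,0,0,0]
    - [1,0.1,0.2,-2.5,0,0,0]
    - [1,0.1,0.1,-2.5,0,0,0]
    - [1,0,0,-1.5,0,0,0]
    - [1,0,0,-0.9,0,0,0]
    - [1,0,0,0,0,0,0]
    - [1,0,0,0,0,0,0]

```text
clock: 4.08
eef_pos: [510.0, 228.2, 73.5]
tool_rot: [1.739, 1.569, 0.455]
force: [0.1, 0.1, 0.7]
width: 85.5
```

```bash
python3 - <<'E'
from h import *
s,R=st()
im=ctrl.get_image("side");cv2.imwrite("pics/s3.png",cv2.resize(im[280:430,250:430],None,fx=4,fy=4))
E
```

```text
4.08 [510.  228.2  73.5] jaw 16.5 x [ 0.002  0.001 -1.   ] F [0.1 0.1 0.7] w 85.5 q [-0.27  0.74 -0.31  1.9   0.39  0.56 -0.55]
```

View pics/s3.png

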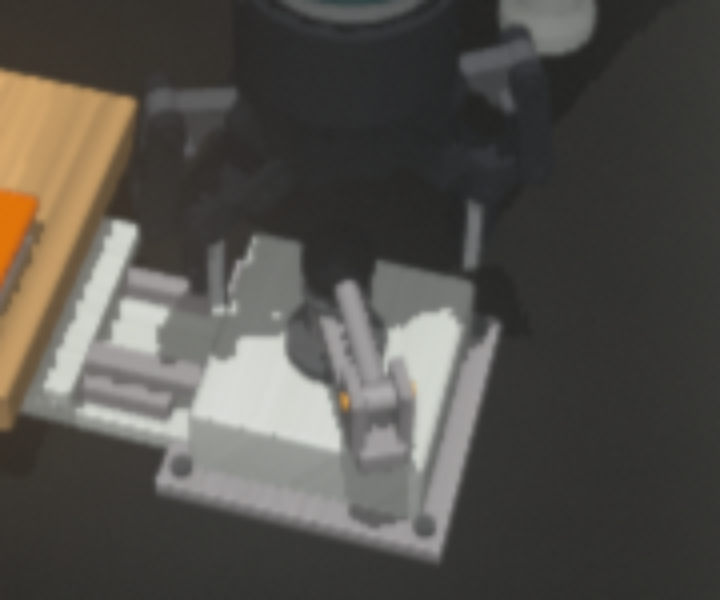

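arm_command:
  series:
    - [0,0,0,0,0,0,0]
    - [0,0,0,0,0,0,0]
    - [0,0,0,0,0,0,0]
    - [0,0,0,0,0,0,0]
    - [0,0,0,0,0,0,0]
    - [0,0,0,0,0,0,0]

```text
clock: 4.63
eef_pos: [510.0, 228.0, 72.7]
tool_rot: [1.669, 1.569, 0.386]
force: [0.8, 0.1, 1.2]
width: 25.3
```

```bash
python3 - <<'E'
from h import *
s,R=st()
u=np.array([491.3-508.9,286.5-227.9]);u/=np.linalg.norm(u)
pp=np.zeros(2);
for k in range(1,13):
    f=np.radians(7.5*k);h=60*(1-np.cos(f));z=60*np.sin(f)
    print(7.5*k,(h*u).round(1),round(z,1))
E
```

```text
4.63 [510.  228.   72.7] jaw 16.5 x [ 0.001  0.001 -1.   ] F [0.8 0.1 1.2] w 25.3 q [-0.27  0.74 -0.31  1.9   0.39  0.56 -0.55]
7.5 [-0.1  0.5] 7.8
15.0 [-0.6  2. ] 15.5
22.5 [-1.3  4.4] 23.0
30.0 [-2.3  7.7] 30.0
37.5 [-3.6 11.9] 36.5
45.0 [-5.1 16.8] 42.4
52.5 [-6.8 22.5] 47.6
60.0 [-8.6 28.7] 52.0
67.5 [-10.7  35.5] 55.4
75.0 [-12.8  42.6] 58.0
82.5 [-15.  50.] 59.5
90.0 [-17.3  57.5] 60.0
```

arm_command:
  series:
    - [0,0,0,0,0,0,0]
    - [0,0,0.05,0.78,0,0,0]
    - [0,-0.05,0.15,0.77,0,0,0]
    - [0,-0.07,0.24,0.75,0,0,0]
    - [0,-0.1,0.33,0.7,0,0,0]
    - [0,0,0,0,0,0,0]

```text
clock: 5.13
eef_pos: [507.3, 236.4, 104.0]
tool_rot: [1.743, 1.569, 0.46]
force: [3.8, 0.6, -3.7]
width: 24.6
```

```bash
python3 - <<'E'
from h import *
s,R=st()
im=ctrl.get_image("side");cv2.imwrite("pics/s4.png",cv2.resize(im[280:430,250:430],None,fx=4,fy=4))
E
```

```text
5.13 [507.3 236.4 104. ] jaw 16.5 x [ 0.002  0.001 -1.   ] F [ 3.8  0.6 -3.7] w 24.6 q [-0.27  0.69 -0.33  1.88  0.36  0.63 -0.54]
```

View pics/s4.png

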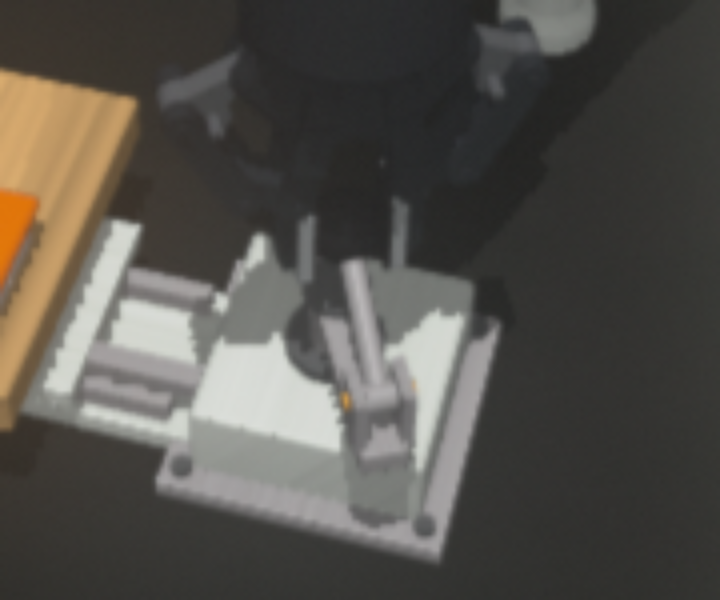

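The side view shows the stem rising between the fingers, with the bar still in place. I'll continue along the arc.

arm_command:
  series:
    - [0,-0.13,0.42,0.65,0,0,0]
    - [0,-0.15,0.49,0.59,0,0,0]
    - [0,-0.17,0.57,0.52,0,0,0]
    - [0,-0.18,0.62,0.44,0,0,0]
    - [0,0,0,0,0,0,0]

```text
clock: 5.6
eef_pos: [499.8, 257.0, 125.3]
tool_rot: [-0.769, 1.57, -2.051]
force: [1.2, -2.8, 1.8]
width: 25.1
```

arm_command:
  series:
    - [0,-0.21,0.68,0.34,0,0,0]
    - [0,-0.21,0.71,0.26,0,0,0]
    - [0,-0.22,0.74,0.15,0,0,0]
    - [0,-0.23,0.75,0.05,0,0,0]
    - [0,0,0,0,0,0,0]
    - [0,0,0,0,0,0,0]

```text
clock: 6.1
eef_pos: [490.5, 285.6, 132.2]
tool_rot: [-1.618, 1.569, -2.9]
force: [-1.4, -1.7, 1.7]
width: 24.9
```

```bash
python3 - <<'E'
from h import *
s,R=st()
for n in("side","top"):
    im=ctrl.get_image(n);cv2.imwrite(f"pics/{n}5.png",cv2.resize(im[280:430,250:430] if n=="side" else im[190:340,90:270],None,fx=4,fy=4))
E
```

```text
6.1 [490.5 285.6 132.2] jaw 16.5 x [-0.002 -0.001 -1.   ] F [-1.4 -1.7  1.7] w 24.9 q [-0.35  0.66 -0.35  1.84  0.33  0.7  -0.6 ]
```

View pics/side5.png

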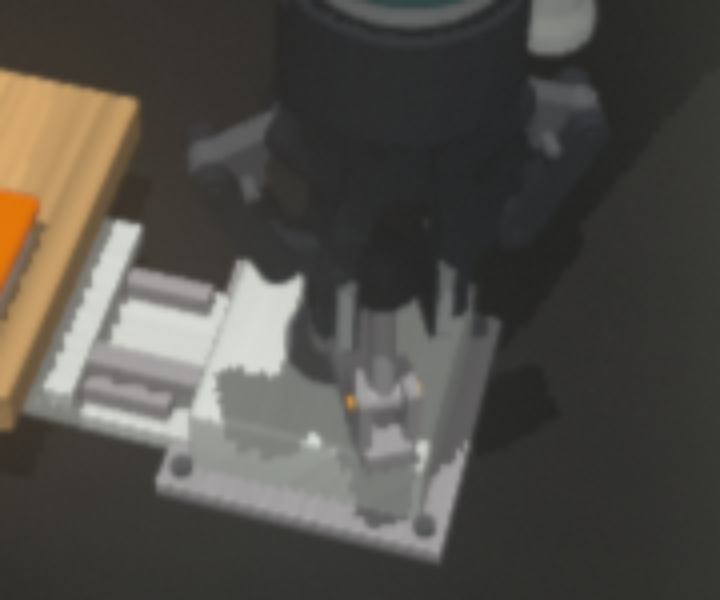

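View pics/top5.png

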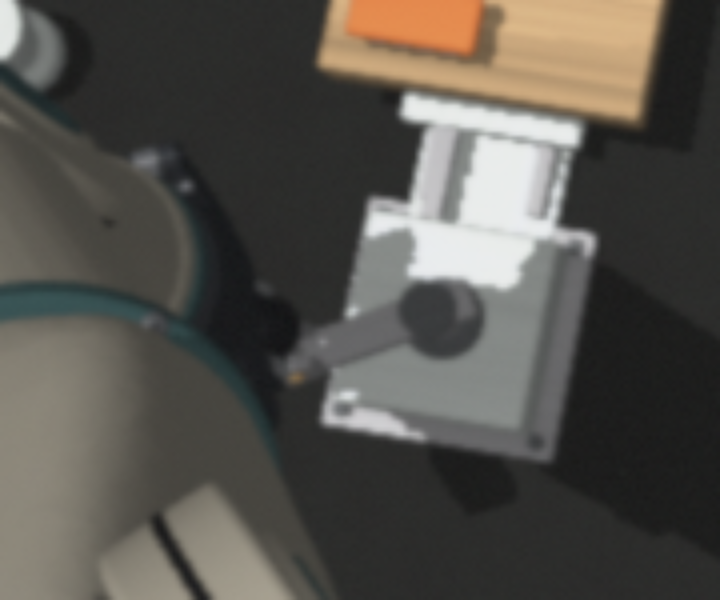

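The stem now looks upright, with the ball over the pin. I'll press outward a few mm to confirm it's on its stop.

arm_command:
  series:
    - [0,-0.06,0.19,0,0,0,0]
    - [0,-0.06,0.19,0,0,0,0]
    - [0,0,0,0,0,0,0]
    - [0,0,0,0,0,0,0]

```text
clock: 6.53
eef_pos: [490.9, 288.2, 132.3]
tool_rot: [-0.382, 1.57, -1.666]
force: [0.1, -4.8, 2.2]
width: 25.1
```

```bash
python3 - <<'E'
from h import *
st()
E
```

```text
6.53 [490.9 288.2 132.3] jaw 16.4 x [-0.    -0.001 -1.   ] F [ 0.1 -4.8  2.2] w 25.1 q [-0.36  0.66 -0.35  1.83  0.33  0.7  -0.61]
```

arm_command:
  series:
    - [0,-0.1,0.3,0,0,0,0]
    - [0,0,0,0,0,0,0]
    - [0,0,0,0,0,0,0]
    - [0,0,0,0,0,0,0]

```text
clock: 6.87
eef_pos: [490.0, 292.0, 132.1]
tool_rot: [1.926, 1.571, 0.643]
force: [-0.2, -4.1, -0.8]
width: 24.9
```

```bash
python3 - <<'E'
from h import *
s,R=st()
im=ctrl.get_image("side");cv2.imwrite(f"pics/s7.png",cv2.resize(im[300:420,280:400],None,fx=5,fy=5,interpolation=2))
im=ctrl.get_image("wrist");cv2.imwrite(f"pics/w7.png",im)
im=ctrl.get_image("top");
for l in("board_knob","board_pin"):
  for n in ("side","wrist","top"):print(l,n,[(np.round(d["centre"]),d["conf"]) for d in ctrl.spot_in(l,n)])
for n in("side",):
  for p in([491.3,286.5,151],[491.3,286.5,91],[508.9,227.9,74]):print((np.array(proj(n,p))-[280,300])*5)
E
```

```text
6.87 [490.  292.  132.1] jaw 16.5 x [ 0.  0. -1.] F [-0.2 -4.1 -0.8] w 24.9 q [-0.36  0.66 -0.35  1.83  0.33  0.7  -0.61]
board_knob side [(array([486., 291., 157.]), 0.8)]
board_knob wrist [(array([489., 290., 157.]), 0.75)]
board_knob top [(array([496., 277., 162.]), 0.59)]
board_pin side [(array([491., 293.,  99.]), 0.93)]
board_pin wrist [(array([490., 290., 152.]), 0.61)]
board_pin top [(array([502., 260.,  79.]), 0.56), (array([490., 276., 158.]), 0.24)]
[327.46371556 257.51192319]
[320.13440176 393.29351422]
[271.41790239 257.95180049]
```

View pics/s7.png

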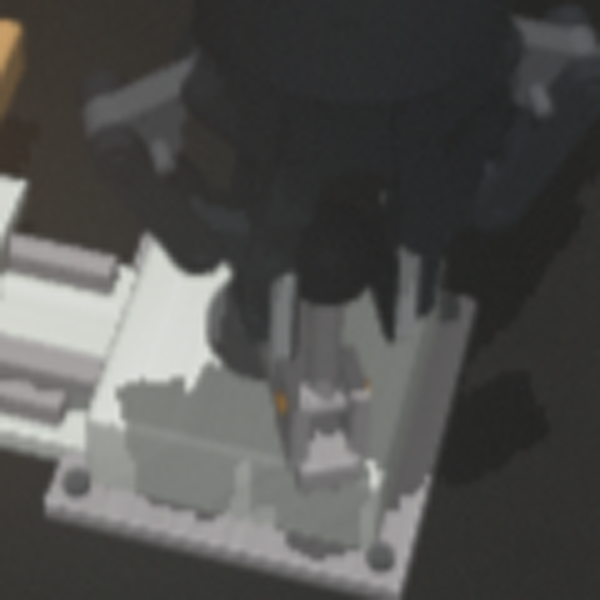

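View pics/w7.png

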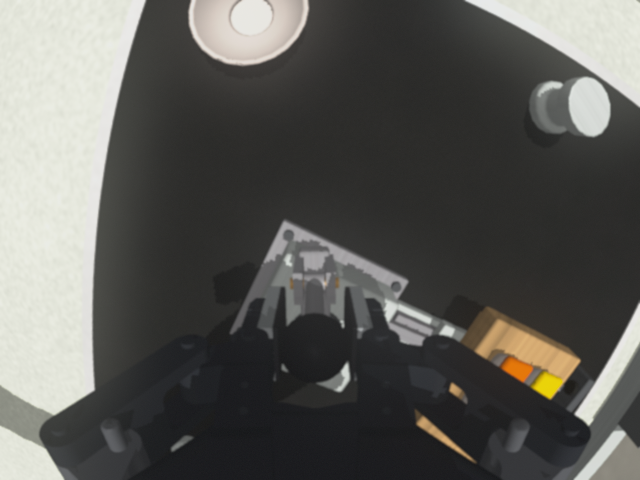

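```bash
python3 - <<'E'
from h import *
print(atz("side",347.6,352,151),atz("side",346,351.5,151))
A=np.array([508.9,227.9])
# commanded displacement steps: rotate clockwise from 106.7deg
t0=np.arctan2(286.5-227.9,491.3-508.9);print(np.degrees(t0))
prev=60*np.array([np.cos(t0),np.sin(t0)]);d=6
for k in range(1,32):
    t=t0-np.radians(d*k);q=60*np.array([np.cos(t),np.sin(t)]);print(k,round(np.degrees(t)),((q-prev)/10).round(2),(A+q).round(1));prev=q
E
```

```text
[488.5 287. ] [490.6 286.4]
106.71718279931639
1 101 [0.61 0.15] [497.7 286.9]
2 95 [0.62 0.08] [504.  287.7]
3 89 [0.63 0.02] [510.2 287.9]
4 83 [ 0.63 -0.05] [516.5 287.4]
5 77 [ 0.62 -0.11] [522.7 286.3]
6 71 [ 0.6  -0.18] [528.7 284.5]
7 65 [ 0.58 -0.24] [534.5 282.2]
8 59 [ 0.55 -0.3 ] [540.1 279.2]
9 53 [ 0.52 -0.35] [545.2 275.6]
10 47 [ 0.48 -0.41] [550.  271.6]
11 41 [ 0.43 -0.45] [554.4 267. ]
12 35 [ 0.38 -0.5 ] [558.2 262.1]
13 29 [ 0.33 -0.53] [561.5 256.7]
14 23 [ 0.27 -0.57] [564.2 251.1]
15 17 [ 0.21 -0.59] [566.4 245.2]
16 11 [ 0.15 -0.61] [567.9 239.1]
17 5 [ 0.08 -0.62] [568.7 232.8]
18 -1 [ 0.02 -0.63] [568.9 226.6]
19 -7 [-0.05 -0.63] [568.4 220.3]
20 -13 [-0.11 -0.62] [567.3 214.1]
21 -19 [-0.18 -0.6 ] [565.5 208.1]
22 -25 [-0.24 -0.58] [563.2 202.3]
23 -31 [-0.3  -0.55] [560.2 196.7]
24 -37 [-0.35 -0.52] [556.6 191.6]
25 -43 [-0.41 -0.48] [552.6 186.8]
26 -49 [-0.45 -0.43] [548.  182.4]
27 -55 [-0.5  -0.38] [543.1 178.6]
28 -61 [-0.53 -0.33] [537.7 175.3]
29 -67 [-0.57 -0.27] [532.1 172.6]
30 -73 [-0.59 -0.21] [526.2 170.4]
31 -79 [-0.61 -0.15] [520.1 168.9]
```

The ball is upright at about (490,287), so it slid about 5 mm in the pads once the handle met its stop. I'll re-centre the grip before cranking.

arm_command:
  series:
    - [0.6,0,0,0,0,0,0]
    - [0.6,0,0,0,0,0,0]
    - [0.6,0,0,0,0,0,0]
    - [0.6,0.05,-0.27,0,0,0,0]
    - [0.6,0.05,-0.26,0,0,0,0]
    - [0.6,0,0,0,0,0,0]
    - [0,0,0,0,0,0,0]
    - [0,0,0,0,0,0,0]
    - [0,0,0,0,0,0,0]
    - [0,0,0,0,0,0,0]
    - [0,0,0,0,0,0,0]

```text
clock: 8.23
eef_pos: [491.0, 287.0, 132.7]
tool_rot: [1.752, 1.57, 0.469]
force: [-0.4, 0.1, 5.0]
width: 25.1
```

```bash
python3 - <<'E'
from h import *
s,R=st()
im=ctrl.get_image("side");cv2.imwrite(f"pics/s8.png",cv2.resize(im[300:420,280:400],None,fx=5,fy=5,interpolation=2))
E
```

```text
8.23 [491.  287.  132.7] jaw 16.5 x [ 0.001  0.    -1.   ] F [-0.4  0.1  5. ] w 25.1 q [-0.35  0.66 -0.35  1.84  0.33  0.7  -0.6 ]
```

View pics/s8.png

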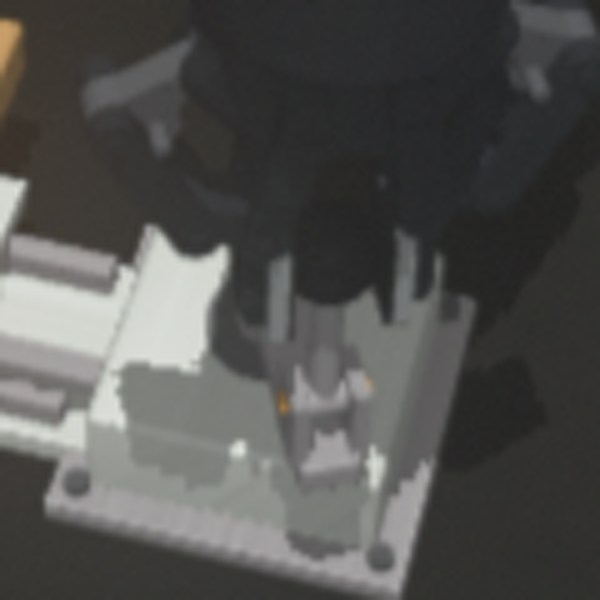

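The handle stands upright and centred between the pads. Now I'll crank clockwise, turning the hand along with it.

arm_command:
  series:
    - [0,0.61,0.15,0,0,0,-6]
    - [0,0.62,0.08,0,0,0,-6]
    - [0,0.63,0.02,0,0,0,-6]
    - [0,0.63,-0.05,0,0,0,-6]
    - [0,0.62,-0.11,0,0,0,-6]
    - [0,0.6,-0.18,0,0,0,-6]
    - [0,0,0,0,0,0,0]

```text
clock: 8.87
eef_pos: [528.9, 286.6, 132.7]
tool_rot: [2.543, 1.569, 0.629]
force: [1.2, 0.5, 3.7]
width: 25.1
```

```bash
python3 - <<'E'
from h import *
s,R=st()
im=ctrl.get_image("side");cv2.imwrite(f"pics/s9.png",im)
E
```

```text
8.87 [528.9 286.6 132.7] jaw -19.7 x [ 0.002  0.001 -1.   ] F [1.2 0.5 3.7] w 25.1 q [-0.43  0.68 -0.17  1.75  0.17  0.72 -1.04]
```

View pics/s9.png

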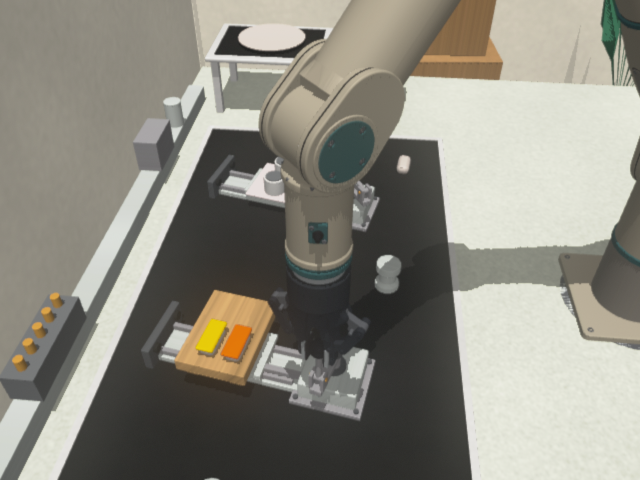

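The board moved toward the stop. Continuing, with less hand turn to keep joint 7 in range.

arm_command:
  series:
    - [0,0.58,-0.24,0,0,0,-4]
    - [0,0.55,-0.3,0,0,0,-4]
    - [0,0.52,-0.35,0,0,0,-4]
    - [0,0.48,-0.41,0,0,0,-4]
    - [0,0.43,-0.45,0,0,0,-4]
    - [0,0.38,-0.5,0,0,0,-4]
    - [0,0.33,-0.53,0,0,0,-4]
    - [0,0.27,-0.57,0,0,0,-4]
    - [0,0.21,-0.59,0,0,0,-4]
    - [0,0,0,0,0,0,0]

```text
clock: 9.75
eef_pos: [567.0, 246.4, 132.7]
tool_rot: [2.794, 1.567, 0.254]
force: [3.1, 1.9, 2.1]
width: 25.3
```

```bash
python3 - <<'E'
from h import *
s,R=st()
im=ctrl.get_image("side");cv2.imwrite(f"pics/s10.png",cv2.resize(im[270:430,120:400],None,fx=2.8,fy=2.8,interpolation=2))
im=ctrl.get_image("wrist");cv2.imwrite(f"pics/w10.png",im)
E
```

```text
9.75 [567.  246.4 132.7] jaw -55.5 x [ 0.003  0.001 -1.   ] F [3.1 1.9 2.1] w 25.3 q [-0.45  0.7  -0.    1.71  0.    0.74 -1.43]
```

View pics/s10.png

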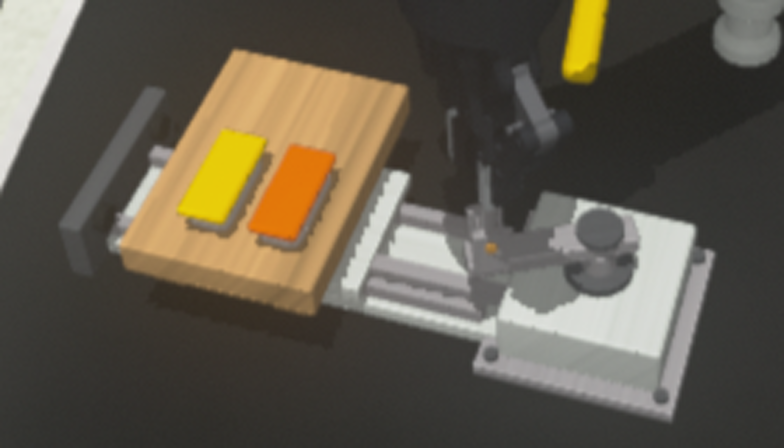

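View pics/w10.png

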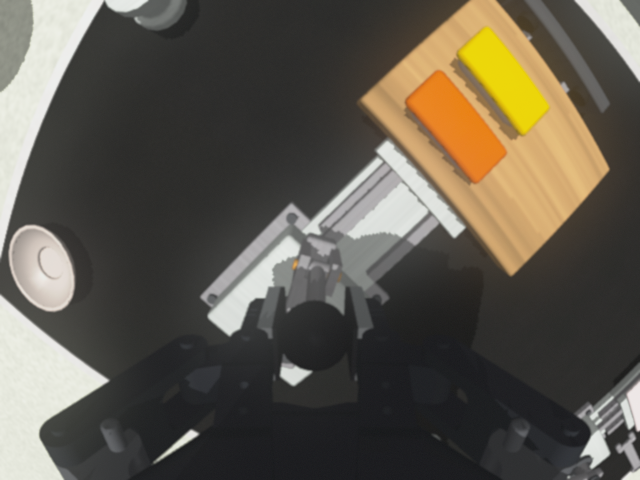

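The crank has turned about 90° and the board is closing on the dark stop. Next I'll take another 30°, then smaller steps.

arm_command:
  series:
    - [0,0.15,-0.61,0,0,0,-4]
    - [0,0.08,-0.62,0,0,0,-4]
    - [0,0.02,-0.63,0,0,0,-4]
    - [0,-0.05,-0.63,0,0,0,-4]
    - [0,0,0,0,0,0,0]

```text
clock: 10.27
eef_pos: [568.5, 220.7, 132.6]
tool_rot: [2.591, 1.568, -0.229]
force: [5.1, 0.2, 1.3]
width: 25.0
```

arm_command:
  series:
    - [0,-0.11,-0.62,0,0,0,-4]
    - [0,-0.18,-0.6,0,0,0,-4]
    - [0,0,0,0,0,0,0]

```text
clock: 10.52
eef_pos: [565.5, 208.3, 132.6]
tool_rot: [2.481, 1.568, -0.477]
force: [4.5, -0.3, 1.9]
width: 25.2
```

```bash
python3 - <<'E'
from h import *
s,R=st()
im=ctrl.get_image("side");cv2.imwrite(f"pics/s11.png",cv2.resize(im[270:430,120:400],None,fx=2.8,fy=2.8,interpolation=2))
E
```

```text
10.52 [565.5 208.3 132.6] jaw -79.5 x [ 0.002 -0.001 -1.   ] F [ 4.5 -0.3  1.9] w 25.2 q [-0.47  0.68  0.11  1.75 -0.1   0.71 -1.69]
```

View pics/s11.png

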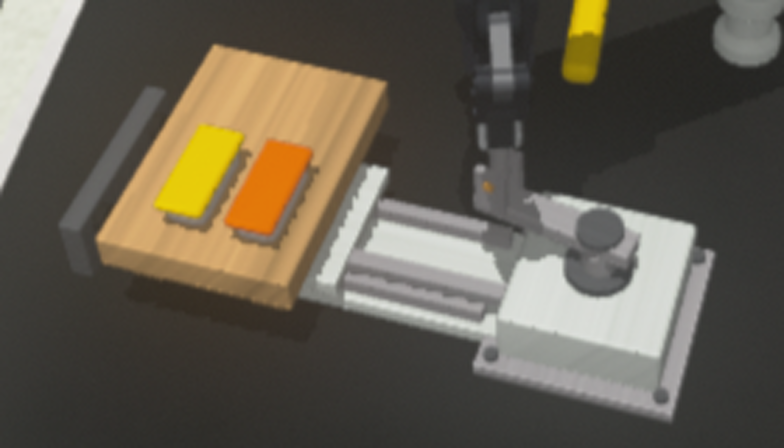

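arm_command:
  series:
    - [0,-0.09,-0.64,0,0,0,-4]
    - [0,-0.3,-0.55,0,0,0,-4]
    - [0,0,0,0,0,0,0]

```text
clock: 10.82
eef_pos: [560.7, 196.5, 132.6]
tool_rot: [1.815, 1.57, -1.282]
force: [3.5, -1.0, 4.2]
width: 25.1
```

arm_command:
  series:
    - [0,-0.35,-0.52,0,0,0,-4]
    - [0,0,0,0,0,0,0]

```text
clock: 10.98
eef_pos: [557.3, 191.5, 132.6]
tool_rot: [1.947, 1.57, -1.219]
force: [3.7, -2.2, 4.7]
width: 25.0
```

```bash
python3 - <<'E'
from h import *
s,R=st()
im=ctrl.get_image("side");cv2.imwrite(f"pics/s12.png",cv2.resize(im[270:430,120:400],None,fx=2.8,fy=2.8,interpolation=2))
E
```

```text
10.98 [557.3 191.5 132.6] jaw -91.4 x [ 0.    -0.001 -1.   ] F [ 3.7 -2.2  4.7] w 25.0 q [-0.48  0.67  0.17  1.79 -0.16  0.7  -1.82]
```

View pics/s12.png

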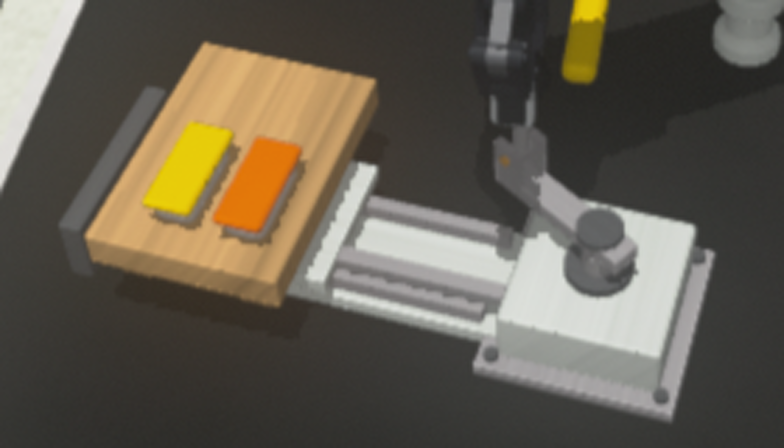

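arm_command:
  series:
    - [0,-0.4,-0.5,0,0,0,-4]
    - [0,0,0,0,0,0,0]

```text
clock: 11.2
eef_pos: [553.7, 187.2, 132.6]
tool_rot: [-3.045, 1.569, 0.002]
force: [5.3, -1.6, 3.3]
width: 25.2
```

arm_command:
  series:
    - [0,-0.44,-0.44,0,0,0,-4]
    - [0,0,0,0,0,0,0]

```text
clock: 11.37
eef_pos: [552.9, 186.3, 132.8]
tool_rot: [-2.52, 1.56, 0.459]
force: [12.7, 4.1, -3.7]
width: 25.1
```

```bash
python3 - <<'E'
from h import *
s,R=st()
im=ctrl.get_image("side");cv2.imwrite(f"pics/s13.png",cv2.resize(im[270:430,120:400],None,fx=2.8,fy=2.8,interpolation=2))
E
```

```text
11.37 [552.9 186.3 132.8] jaw -99.3 x [ 0.009  0.005 -1.   ] F [12.7  4.1 -3.7] w 25.1 q [-0.5   0.66  0.2   1.82 -0.2   0.67 -1.92]
```

View pics/s13.png

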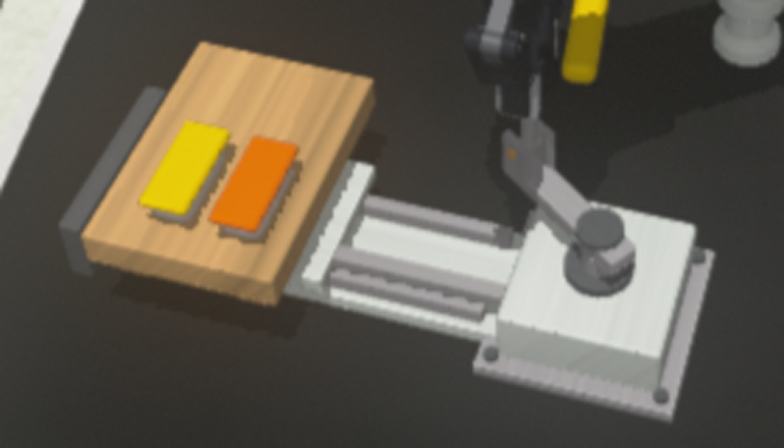

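The force jumped to about 13 N and the motion stalled, so the carriage is on its stop. I'll nudge the knob outward to keep the handle on its own stop, then open.

arm_command:
  series:
    - [0,0.15,-0.3,0,0,0,0]
    - [0,0.2,-0.25,0,0,0,0]
    - [0,0,0,0,0,0,0]
    - [0,0,0,0,0,0,0]

```text
clock: 11.75
eef_pos: [555.4, 184.2, 132.9]
tool_rot: [-2.124, 1.56, 0.86]
force: [8.6, 9.9, -1.8]
width: 25.2
```

```bash
python3 - <<'E'
from h import *
s,R=st()
im=ctrl.get_image("wrist");cv2.imwrite(f"pics/w14.png",im)
im=ctrl.get_image("side");cv2.imwrite(f"pics/s14.png",cv2.resize(im[250:400,220:400],None,fx=4,fy=4,interpolation=2))
E
```

```text
11.75 [555.4 184.2 132.9] jaw -99.0 x [ 0.007  0.008 -1.   ] F [ 8.6  9.9 -1.8] w 25.2 q [-0.49  0.66  0.2   1.81 -0.2   0.68 -1.91]
```

View pics/w14.png

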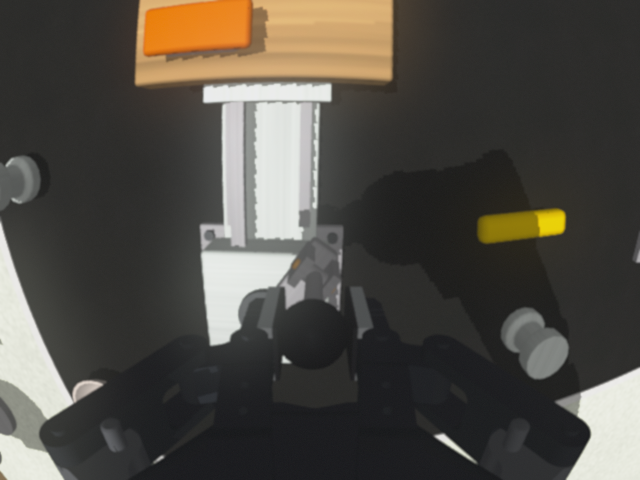

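View pics/s14.png

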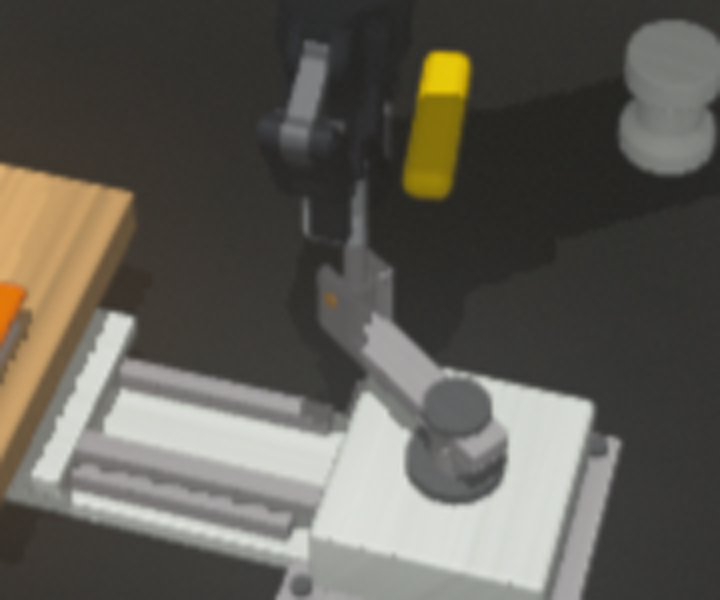

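arm_command:
  series:
    - [0,0.15,0.15,0,0,0,0]
    - [0,0,0,0,0,0,0]
    - [0.3,0,0,0,0,0,0]
    - [0.5,0,0,0,0,0,0]
    - [0.8,0,0,0,0,0,0]
    - [1,0,0,0,0,0,0]
    - [1,0,0,0,0,0,0]
    - [1,0,0,0,0,0,0]

```text
clock: 12.52
eef_pos: [552.7, 178.5, 131.8]
tool_rot: [0.478, 1.568, -2.829]
force: [0.1, 0.0, 0.3]
width: 84.0
```

```bash
python3 - <<'E'
from h import *
s,R=st()
im=ctrl.get_image("wrist");cv2.imwrite(f"pics/w15.png",im)
E
```

```text
12.52 [552.7 178.5 131.8] jaw -99.5 x [-0.002 -0.001 -1.   ] F [0.1 0.  0.3] w 84.0 q [-0.49  0.67  0.2   1.81 -0.2   0.69 -1.91]
```

View pics/w15.png

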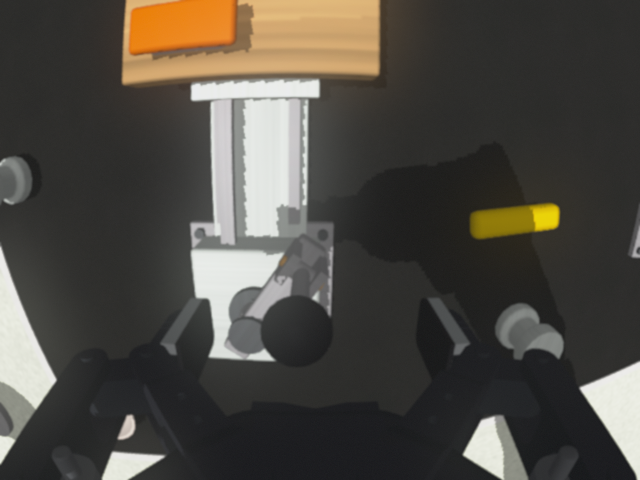

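The ball is free of the pads, with open space on both sides. I'll retreat straight up and then aside for clear views.

arm_command:
  series:
    - [1,0,0,1.5,0,0,0]
    - [1,0,0,2.5,0,0,0]
    - [1,0,0,3,0,0,0]
    - [1,0,0,3,0,0,0]
    - [1,0,-3,0,0,0,0]
    - [1,0,-3,0,0,0,0]
    - [1,0,-3,0,0,0,0]
    - [1,0,-3,0,0,0,0]
    - [1,0,-3,0,0,0,0]
    - [1,0,-3,0,0,0,0]
    - [1,0,-3,0,0,0,0]
    - [1,0,0,0,0,0,0]

```text
clock: 13.57
eef_pos: [552.8, -39.6, 232.7]
tool_rot: [1.716, 1.566, -1.601]
force: [-0.3, -1.1, 0.1]
width: 85.0
```

```bash
python3 - <<'E'
from h import *
s,R=st()
for n in("side","top"):
    im=ctrl.get_image(n);cv2.imwrite(f"pics/{n}16.png",cv2.resize(im[250:430,120:400] if n=="side" else im[100:320,90:330],None,fx=2.7,fy=2.7,interpolation=2))
    for l in("board_load","board_knob","board_pin"):print(n,l,[(np.round(d["centre"]),round(d["conf"],2)) for d in ctrl.spot_in(l,n)][:2])
E
```

```text
13.57 [552.8 -39.6 232.7] jaw -100.1 x [-0.    -0.005 -1.   ] F [-0.3 -1.1  0.1] w 85.0 q [-0.15  0.5   0.26  1.79 -0.15  0.87 -1.57]
side board_load [(array([702., 218.,  76.]), 0.6)]
side board_knob [(array([551., 192., 158.]), 0.5)]
side board_pin [(array([545., 203.,  77.]), 0.98)]
top board_load [(array([700., 197.,  67.]), 0.7)]
top board_knob [(array([548., 185., 157.]), 0.61)]
top board_pin [(array([543., 196.,  77.]), 0.95)]
```

View pics/side16.png

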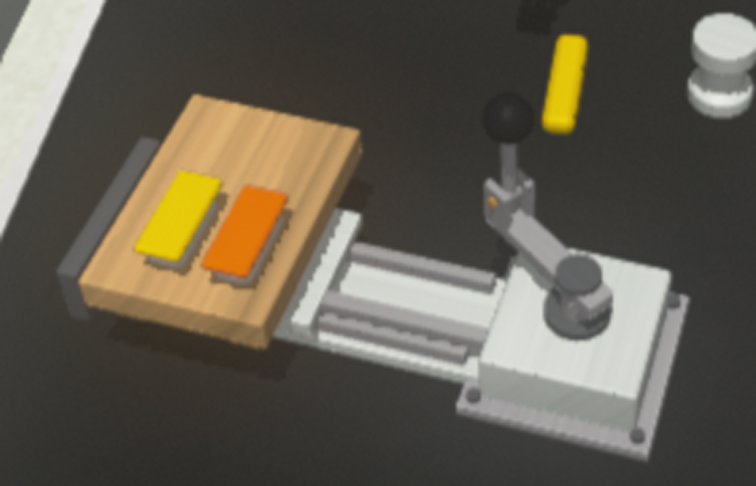

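View pics/top16.png

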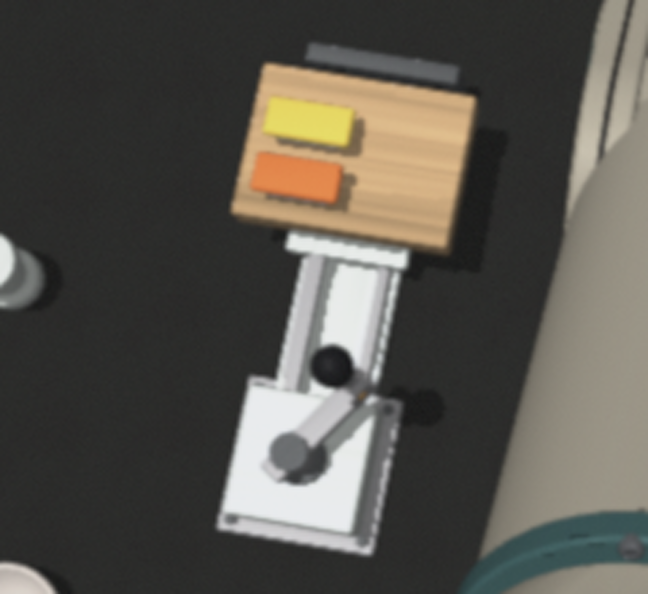

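```bash
python3 - <<'E'
from h import *
k=tri((90+332/2.7,100+367/2.7),(120+508/2.7,250+118/2.7));d=k[:2]-[508.9,227.9]
print(k,np.hypot(*d),np.degrees(np.arctan2(d[1],d[0])))
# travel: board corner pixels at z=70
n=np.array([790.6-509,175.8-227]);n/=np.hypot(*n)
c=[atz("top",90+a/2.7,100+b/2.7,70) for a,b in((266,65),(475,97),(450,250),(233,214))];c=np.mean(c,0)
print(c,(c-[508.9,227.9])@n)
im=cv2.imread("pics/top0.png");cv2.imwrite("pics/zb.png",cv2.resize(im[110:230,150:290],None,fx=5,fy=5))
E
```

```text
[551.9 186.2 149.7] 59.89899832217565 -44.12067691354673
[714.525 189.125] 209.24453313049784
```

View pics/zb.png

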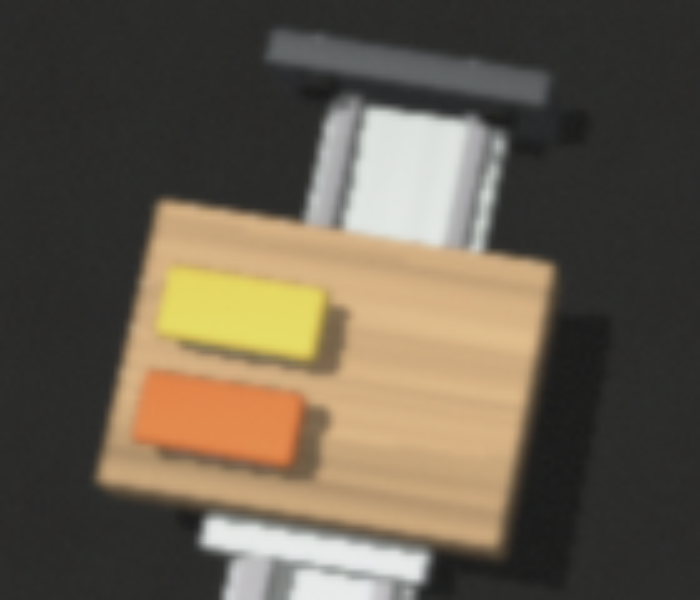

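Triangulation puts the knob 59.9 mm from the axle and 150 mm up, so the handle is upright. In the top view a gap shows between the board's edge and the bar, so I want a closer look at where the carriage meets the stop.

```bash
python3 - <<'E'
from h import *
im=ctrl.get_image("side");cv2.imwrite("pics/za.png",cv2.resize(im[280:390,130:250],None,fx=6,fy=5.4,interpolation=2))
im=ctrl.get_image("top");cv2.imwrite("pics/zc.png",cv2.resize(im[100:200,160:290],None,fx=6,fy=6,interpolation=2))
o=np.array([508.9,227.9]);n=np.array([790.6-509,175.8-227]);n/=np.hypot(*n);m=np.array([-n[1],n[0]])
for L,z in((288,44),(264,70),(264,48)):
    for w in(-35,35):
        p=[*(o+n*L+m*w),z];print(L,z,w,"za",(np.array(proj("side",p))-[130,280])*[6,5.4],"zc",(np.array(proj("top",p))-[160,100])*6)
E
```

```text
288 44 -35 za [243.80655846 152.34293054] zc [537.26610865 156.56541519]
288 44 35 za [123.00979274 325.47896246] zc [323.3634165  121.92659079]
264 70 -35 za [309.68294102 110.22863665] zc [511.66014155 197.52827703]
264 70 35 za [189.62488166 285.20417861] zc [291.83325343 161.83117347]
264 48 -35 za [321.53728863 159.71952425] zc [521.19089619 222.47141788]
264 48 35 za [204.00280147 334.65897491] zc [305.72360123 187.43197009]
```

View pics/za.png

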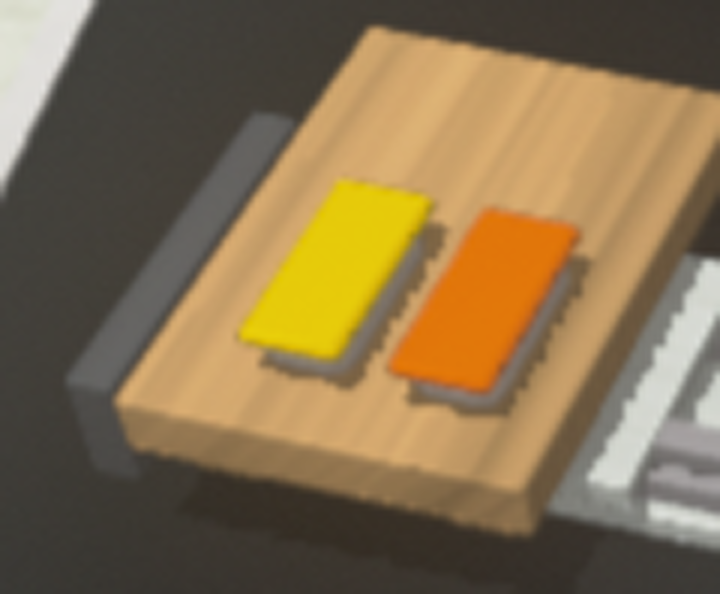

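View pics/zc.png

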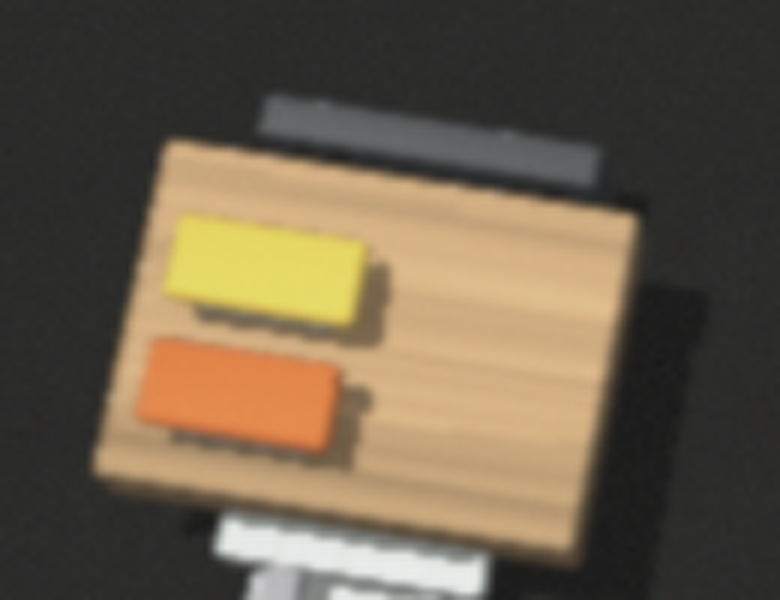

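```bash
python3 - <<'E'
from h import *
im=ctrl.get_image("side")
a=cv2.resize(im[270:430,120:400],None,fx=2.8,fy=2.8,interpolation=2)
for nm in("s13","s12","s11"):
    b=cv2.imread(f"pics/{nm}.png")
    for (y0,y1,x0,x1) in((110,260,120,320),):
        r=cv2.matchTemplate(a,b[y0:y1,x0:x1],cv2.TM_CCOEFF_NORMED);_,v,_,l=cv2.minMaxLoc(r);print(nm,v,"shift px",(l[0]-x0)/2.8,(l[1]-y0)/2.8)
b=cv2.imread("pics/s14.png");a=cv2.resize(im[250:400,220:400],None,fx=4,fy=4,interpolation=2)
r=cv2.matchTemplate(a,b[300:500,20:140],cv2.TM_CCOEFF_NORMED);_,v,_,l=cv2.minMaxLoc(r);print("s14",v,(l[0]-20)/4,(l[1]-300)/4)
E
```

```text
s13 0.9990114569664001 shift px 0.0 0.0
s12 0.9947459101676941 shift px -1.0714285714285714 -0.35714285714285715
s11 0.9747338891029358 shift px -5.0 -1.0714285714285714
s14 0.999174177646637 0.0 0.0
```

The carriage hasn't moved a pixel between the stall, the second push and now, with the hand clear. I'm handing in.

```bash
python3 - <<'E'
from h import *
print(ctrl.finish_job());st()
E
```

```text
the job is handed in; nothing more can be done
None
the job is handed in; nothing more can be done
```

The board is at the serving end of its slide and its crank handle is standing upright. I handed the job in at about 14 s of the 38 s allowed.

I gripped the board's knob and swung the handle up to its stop, then re-centred the grip. I then turned the crank clockwise about 2.6 rad until the carriage stalled at about 13 N, let go and moved the hand clear. I never moved the hand to the pots' crank, and only passed well above it.

**Last checks:**
- **Handle:** the knob sits 59.9 mm from the axle and 150 mm above the table, where 60 mm and 151 mm mean upright.
- **Carriage:** in the side view it did not shift between the stall, a second push at the same force and the final picture.
- **Contact with the stop:** about 15 mm shows in plan between the board's own edge and the cross-bar. I couldn't see the contact under the board, so I judged it home from the force stall. The turn was also within the expected 2 to 3 rad.
- **Readings that disagreed:** the trained networks placed the pin and knob several millimetres off my triangulated positions, and I used mine. The ball also slid about 5 mm in the pads once the handle met its stop, which is why I re-centred the grip.

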